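# Load the vial rack into the sampler lane and shut the gate

### The arm

A 6-joint arm with a two-finger parallel gripper is mounted at the origin on a cart in front of the work surface, level with it; the furniture and walls round the work are solid. World frame = base frame: x ahead of the robot, y to its left, z up, the work surface at z = 0. Lengths are in m, angles in rad, forces in N, time in s.
With the tool pointing down it reaches from about 0.4 to 0.925 m from the base axis. Payload 3.4 kg.
Tool frame: the origin (TCP) lies on the centre line of the jaws, within the pads' length; the fingertips stand 25 mm ahead of it and the grasp point (between the pads) lies 6 mm ahead of it; z points along the fingers, y is the line along which they close (so a half turn about z gives the same grasp; the last joint's range is limited). The gripper opens to 85 mm and grips with 20 to 120 N. Pads are 22 mm wide; open, the fingers measure 114 mm over their backs; the gripper's body (76 mm by 85 mm) begins 54 mm behind the grasp point. The pads swing forward as they close: fully open they stand 13 mm farther back than shut.
Start: joints at [-1.306, 0.307, 1.506, -0, 1.328, -0.073], TCP at [0.191, -0.542, 0.256] pointing down, gripper open.
Joint ranges: [-3.12, 3.12], [-1.05, 2.28], [0.14, 2.33], [-1.42, 4.57], [0.1, 2.73], [-2.68, 2.68]. Speed limits (rad/s): [2.57, 2.57, 3.14, 3.14, 3.14, 3.14].

### API

Orientations are given as a unit quaternion [x, y, z, w].
In Python, from bench import bot, vision gives the robot as it stands (bot), with the cameras (vision).
- The arm moves only by the shell command python3 jog.py FILE [OPENING] [FORCE], which reads ROWS from the file FILE. ROWS is a JSON list of rows, 1 to 8 of them, each of 6 numbers: dx, dy, dz in normalised numbers (1 is 1 m), then a rotation vector rx, ry, rz in a scale on which 1.0 is 4 rad; each row is the pose to reach, as a shift and turn from the pose commanded when the command began, along the tool's axes at that moment; what a row does not reach only later rows make up. A row lasts 1/12 s, in which the tool goes at most 0.0417 m and 0.125 rad, less where a joint would pass 70% of its speed; a pose out of reach is approached as far as the arm can. OPENING is the finger opening in m, set as the command begins (- or left out keeps the last). The fingers move at their own pace and stop on an object; FORCE is the grip in N (left out, the last holds). Time passes only in rows, so rows that do not move let the fingers close. It prints the time, the measured TCP pose, the force, the opening and the grip force at its end. Shift and turn numbers lie between -1 and 1, and a call with a number outside is refused. Input that does not fit is refused with a message, and nothing moves.
- bot.get_state(): the state, without advancing time (a new reading comes with each control period).
- vision.capture(name): name is "scene" or "top"; returns (picture, depth): 480x640x3 uint8, red, green, blue; 480x640 float32, m along the optical axis (not along the pixel's ray), 0 where there is no reading.
- vision.calibration(name): a dict with "fx", "fy", "cx", "cy" (pixels), "rvec" (rotation vector, rad) and "tvec" (3), from world to camera coordinates, as OpenCV has them. Camera axes: x right, y down, z forward; pixel columns grow to the right and rows downward; lengths in m; the calibration is good to about 2 mm. A picture is of the moment at which its call begins. calibration takes no time and is no camera call.
- bot.hand_in(): hands the job in; it is judged then, once.
The state is a dict: "t": time; "q": joint angles; "joint_velocities": joint speeds; "joint_torque": joint torques, N m; "position": TCP position; "orientation": TCP orientation; "force": force on the tool from outside, world axes, zero at the start; "ft_torque": the same for the moment, N m; "gripper_width": finger opening in m; "finger_force": force on a finger pad.
Only numpy, scipy, OpenCV 4.12 (cv2) and the standard library are available. Lean on these libraries where they do the work, as an engineer would, in place of code of your own. Each camera call takes 0.05 s, during which the arm holds its last target. There are 200 camera calls.

### The job

Load the sampler: push the blue vial rack along the bench with the fingertips, label end last, between the two metal fences until its front is fully home against the steel stop, and then swing the red gate fully shut behind it. Only push: do not lift or tip the rack or any of its vials, and leave the bottle, the timer and the slide box where they stand.

Things in the scene. Friction and masses are not known exactly. Their poses are not given: they have to be found in the camera images.
- rack: blue plastic vial rack on the bench, 136 (x) x 84 (y) x 40 (z) mm, 0.18 to 0.36 kg without vials. Origin: centre of its underside. +x points to its front, which enters the lane first. Rear end (x = -68 mm): solid block 34 mm long, 40 mm high, white blank label on top, flat upright rear face. Pockets at x = 51, 17, -17, y = +-19 mm; rear right one empty. Slides with a few newtons
- dock: white bench-top vial sampler and its loading lane, fixed. Origin: on the bench under the centre of the steel stop face that ends the lane. +x: direction in which the rack is pushed in. With the rack home its origin is at x = -68, y = 0 (+-3) mm, axes parallel. The housing is behind the stop: x 0 to 152, y +-90 mm, 130 mm high; its needle arm, up to 208 mm high, reaches over the lane to x = -30 mm
- lane_mouth (a point): centre of the lane's mouth on the bench, at x = -183 mm of the dock. The rack slides on the bench between two aluminium fences 16 mm high, 8 mm thick, inner faces at y = +-45 mm of the dock from x = -143 to 0 mm; between x = -183 and -143 mm they flare: the mouth is 124 mm wide. A steel post, 44 mm high, 10 mm in diameter, stands outside the lane at x = -133, y = -65 mm of the dock
- gate (a joint): angle a of the red gate about its upright pivot, rad: 0 = shut (hard limit), straight across the lane 3 mm behind a rack that is home. It grows as the gate opens, clockwise from above; limit 2.8; it starts at 2.3 to 2.75, standing out on the dock's +y side. In the dock's x, y the gate points from its pivot along (-sin a, -cos a). Turns easily (0.03 N m) and stays where left
- gate_pivot (a point): axis of the red gate's pivot, a post at x = -143, y = 68 mm of the dock, just outside the fence; this point is 33 mm above the bench. The post is 52 mm high with the gate's hub
- gate_end (a point): free end of the red gate, 136 mm from the pivot, 33 mm above the bench. The gate is a straight upright bar 8 mm thick, from 20 to 46 mm above the bench (it passes over the fences), with a white patch near this end
- bottle: glass bottle with orange cap, 56 mm diameter, 105 mm tall, beside the sampler; bystander. Origin: centre of its underside
- timer: white bench timer with dark face, 66 x 68 x 18 mm, beside the lane; bystander. Origin: centre of its underside
- tip_box: blue pipette-slide box with clear lid, 89 x 122 x 90 mm, to the left; bystander. Origin: centre of its underside
- vial_1: amber vial with black cap, 25 mm diameter, 73 mm tall, 22 g, standing loose in the rack's front left pocket (seen along the rack's +x); its top is 78 mm above the bench. Origin: centre of its underside, 5 mm above the bench
- vial_2: amber vial with black cap, 25 mm diameter, 73 mm tall, 22 g, standing loose in the rack's front right pocket (seen along the rack's +x); its top is 78 mm above the bench. Origin: centre of its underside, 5 mm above the bench
- vial_3: amber vial with black cap, 25 mm diameter, 73 mm tall, 22 g, standing loose in the rack's middle left pocket (seen along the rack's +x); its top is 78 mm above the bench. Origin: centre of its underside, 5 mm above the bench
- vial_4: amber vial with black cap, 25 mm diameter, 73 mm tall, 22 g, standing loose in the rack's middle right pocket (seen along the rack's +x); its top is 78 mm above the bench. Origin: centre of its underside, 5 mm above the bench
- vial_5: amber vial with black cap, 25 mm diameter, 73 mm tall, 22 g, standing loose in the rack's rear left pocket (seen along the rack's +x); its top is 78 mm above the bench. Origin: centre of its underside, 5 mm above the bench

How it is judged:
On the way:
1. the rack is fully home against the stop while the gate is still open (x of rack in the frame of dock above -0.0715 m and y of rack in the frame of dock between -0.007 and 0.007 m and angle between the x axis of rack and the x axis of dock, either way round below 0.06 rad and height (world z) of rack below 0.004 m and value of joint gate above 0.5 rad), for 0.2 s.
At the end, for the whole second after the job is handed in: the rack lies flat between the fences within 3.5 mm of the stop, square (0.06 rad) and at rest; the red gate is shut to within 0.07 rad; all five vials stand in the rack (0.15 rad); nothing was lifted or tipped; bottle, timer and slide box are within 15 mm of their places (x of rack in the frame of dock above -0.0715 m and y of rack in the frame of dock between -0.007 and 0.007 m and angle between the x axis of rack and the x axis of dock, either way round below 0.06 rad and height (world z) of rack below 0.004 m and value of joint gate below 0.07 rad and linear speed of rack below 0.01 m/s and angle between each of vial_1, vial_2, vial_3, vial_4, vial_5's own z axis and vertical below 0.15 rad and horizontal distance between each of vial_1, vial_2, vial_3, vial_4, vial_5 and rack below 0.062 m); the robot touches nothing.
It fails at once if the rack is lifted off the bench or tipped (height (world z) of rack above 0.01 m or angle between rack's own z axis and vertical above 0.12 rad).
It fails at once if a vial is lifted out of its pocket or tipped (height (world z) of any of vial_1, vial_2, vial_3, vial_4, vial_5 above 0.018 m or angle between any of vial_1, vial_2, vial_3, vial_4, vial_5's own z axis and vertical above 0.25 rad).
It fails at once if the glass bottle is moved by more than 15 mm or tipped (distance of bottle from where it was at the start of the episode above 0.015 m or angle between bottle's own z axis and vertical above 0.2 rad).
It fails at once if the timer is moved by more than 15 mm or tipped (distance of timer from where it was at the start of the episode above 0.015 m or angle between timer's own z axis and vertical above 0.2 rad).
It fails at once if the slide box is moved by more than 15 mm or tipped (distance of slide_box from where it was at the start of the episode above 0.015 m or angle between slide_box's own z axis and vertical above 0.2 rad).
It also fails if it takes over 70 s, if anything falls off the work surface, if the arm or the gripper's body presses on something with over 40 N, if the wrist force passes 120 N, or if a joint passes its speed limit or range.

## Working session

There is one attempt and no reset: what is moved stays moved. The work goes in short steps, Python scripts to look and compute and a shell command to move; the robot and the scene stay as the last step left them, time stands still between calls to the robot, and variables do not carry over. Pictures are saved under pics/ and viewed, at most 13 in all, crops included, and the job is handed in when it is done.

```bash
ls; mkdir -p pics; python3 - <<'E'
from bench import bot, vision
import cv2,numpy as np
s=bot.get_state();print(s)
for n in("scene","top"):
    im,d=vision.capture(n);cv2.imwrite(f"pics/{n}0.png",im[:,:,::-1]);np.save(f"pics/{n}0.npy",d);print(n,vision.calibration(n))
E
```

```text
bench.py
jog.py
pics
{'t': 0.0, 'q': array([-1.30549696e+00,  3.07568186e-01,  1.50766746e+00, -4.50667190e-05,
        1.32840812e+00, -7.35087932e-02]), 'joint_velocities': array([ 2.04733262e-06, -2.30624102e-03,  1.00089472e-03,  3.99641701e-04,
        4.27547389e-05,  6.41395988e-04]), 'joint_torque': array([-3.67475213e-04, -4.57551670e+01, -2.51915967e+01,  9.78577577e-05,
        1.34351823e-02,  2.55490733e-05]), 'position': array([ 0.19089624, -0.5416998 ,  0.25538599]), 'orientation': array([ 9.85683977e-01,  1.68600255e-01, -1.19963902e-04, -1.01874976e-03]), 'force': array([-0.17463842,  0.77711977,  0.31516056]), 'ft_torque': array([-0.02768716,  0.0110106 , -0.03310014]), 'finger_force': 0.0, 'gripper_width': 0.0852612725630839}
scene {'fx': 442.62155854769907, 'fy': 442.62155854769907, 'cx': 316.773935130269, 'cy': 235.69553143475727, 'rvec': array([ 0.78795037, -2.50461987,  1.23006677]), 'tvec': array([0.40141221, 0.31471096, 0.84659689])}
top {'fx': 459.5465901497767, 'fy': 459.5465901497767, 'cx': 317.11416135263585, 'cy': 236.75453968462824, 'rvec': array([ 2.15776482, -2.1294006 ,  0.19352246]), 'tvec': array([-0.14845474,  0.5518844 ,  1.00557906])}
```

View pics/top0.png

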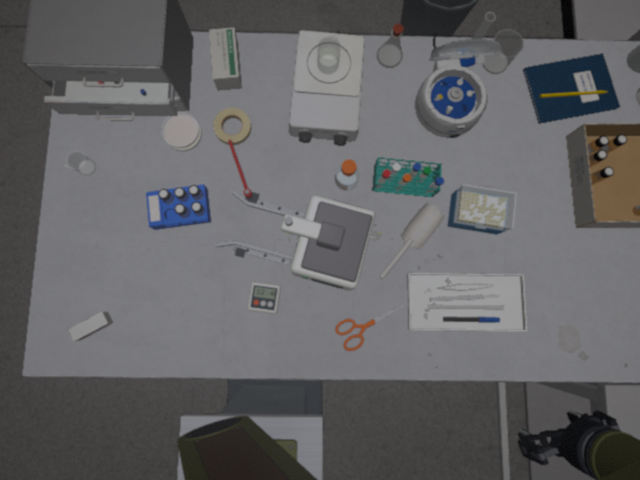

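View pics/scene0.png

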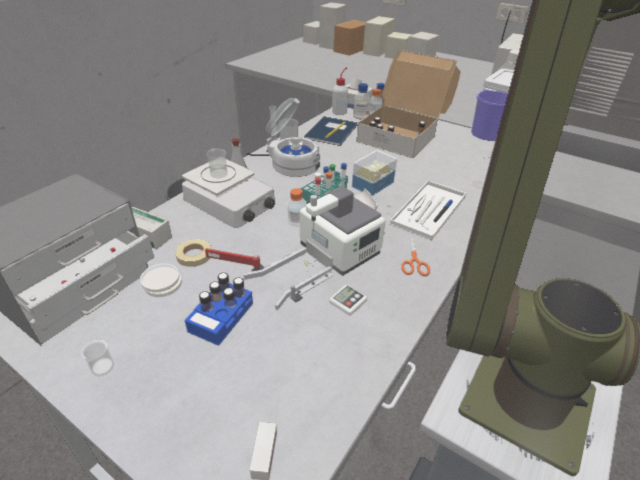

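The top view shows the rack at about (178,207) with its label end on the left. The lane mouth is near (230,220), the red gate runs from (250,195) to (232,140), and the housing is at (335,240). I'll enlarge this area and transform it to world coordinates.

```bash
python3 - <<'E'
import cv2
im=cv2.imread("pics/top0.png")[125:305,140:390]
cv2.imwrite("pics/crop0.png",cv2.resize(im,None,fx=3.2,fy=3.2,interpolation=cv2.INTER_CUBIC))
E
cat > h.py <<'E'
import numpy as np,cv2
from bench import bot, vision
def proj(n,P):
    c=vision.calibration(n);K=np.array([[c["fx"],0,c["cx"]],[0,c["fy"],c["cy"]],[0,0,1.]])
    return cv2.projectPoints(np.array(P,float).reshape(-1,3),c["rvec"],c["tvec"],K,None)[0].reshape(-1,2)
def w(n,u,v,z):
    c=vision.calibration(n);R=cv2.Rodrigues(c["rvec"])[0];o=-R.T@c["tvec"]
    d=R.T@np.array([(u-c["cx"])/c["fx"],(v-c["cy"])/c["fy"],1]);return o+d*(z-o[2])/d[2]
E
```

```text
(no output)
```

View pics/crop0.png

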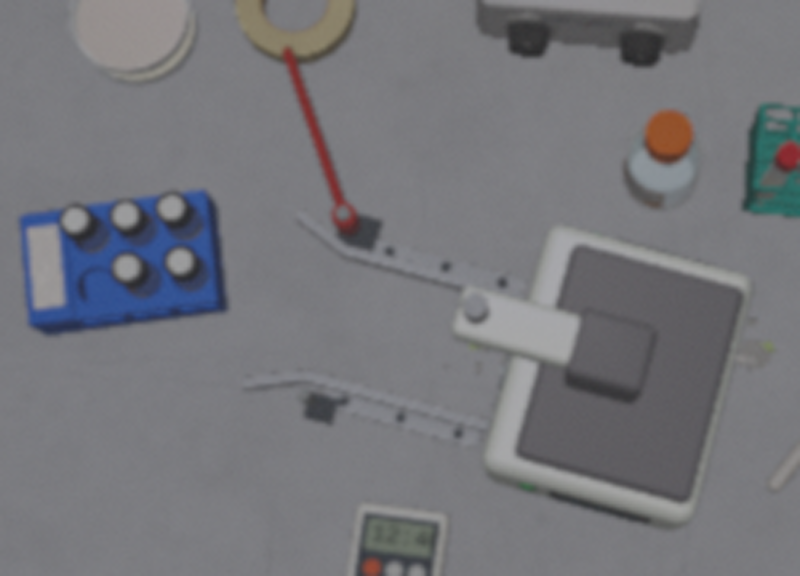

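```bash
cat >> h.py <<'E'
from scipy.optimize import least_squares
def T(p,P):
    P=np.array(P,float);c,s=np.cos(p[2]),np.sin(p[2])
    return np.c_[p[0]+c*P[:,0]-s*P[:,1],p[1]+s*P[:,0]+c*P[:,1],P[:,2]]
def fit(P,uv,p0,n="top"):
    r=least_squares(lambda p:(proj(n,T(p,P))-uv).ravel(),p0,loss="soft_l1");return r.x,(proj(n,T(r.x,P))-uv)
E
python3 - <<'E'
from h import *
f=lambda a:np.array(a,float)/3.2+[140,125]
np.set_printoptions(precision=4,suppress=True)
D=[(-.143,.068,.052),(-.143,.045,.016),(-.183,.062,.016),(-.143,-.045,.016),(-.183,-.062,.016)]
d,e=fit(D,f([(344,213),(348,254),(299,220),(302,378),(247,385)]),[.5,.0,-1.8]);print("dock",d,e*3.2)
R=[(-.068,.042,.04),(.068,.042,.04),(-.068,-.042,.04),(.068,-.042,.04)]
r,e=fit(R,f([(22,216),(206,191),(31,324),(220,303)]),[.6,.3,-1.5]);print("rack",r,e*3.2)
V=[(.051,.019,.078),(.017,.019,.078),(-.017,.019,.078),(.051,-.019,.078),(.017,-.019,.078)]
r2,e=fit(V,f([(173,207),(126,216),(76,220),(180,262),(127,268)]),r);print("vials",r2,e*3.2)
end=w("top",*f((288,50)),.04);piv=T(d,[D[0]])[0]
v=end[:2]-piv[:2];c,s=np.cos(d[2]),np.sin(d[2]);v=[c*v[0]+s*v[1],-s*v[0]+c*v[1]]
print("gate",np.arctan2(-v[0],-v[1]),np.hypot(*v))
L=T(d,[(-.183,0,0),(-.068,0,0),(-.143,.068,.033),(-.211,0,0)]);print(L, end)
for nm,u,z in(("bottle",(668,136),.105),("timer",(400,545),.018),("tape",(295,10),.02)):print(nm,w("top",*f(u),z))
H=[(0,.09,.13),(.152,.09,.13),(.152,-.09,.13),(0,-.09,.13),(-.03,0,.2)];print((proj("top",T(d,H))-[140,125])*3.2)
im=cv2.imread("pics/scene0.png")
for a in np.r_[proj("scene",T(d,D+H)),proj("scene",T((r+r2)/2,R+V))]: cv2.circle(im,tuple(int(x) for x in a),2,(0,255,255),-1)
cv2.imwrite("pics/ov.png",cv2.resize(im[160:360,150:420],None,fx=2.9,fy=2.9))
E
```

```text
dock [ 0.5515 -0.1006 -1.8331] [[ 1.3147  2.7762]
 [-5.4685  3.1772]
 [-1.161   1.4083]
 [ 4.2828 -5.64  ]
 [-0.0112 -5.3172]]
rack [ 0.623   0.1831 -1.4219] [[-0.8393 -1.5011]
 [ 2.2951 -0.3652]
 [-0.7447  3.127 ]
 [-0.3024 -0.6065]]
vials [ 0.6243  0.1846 -1.4311] [[ 0.5156  2.0381]
 [-1.0598 -1.1848]
 [ 0.2431  0.6069]
 [-1.8608 -0.5401]
 [ 2.283  -0.6629]]
gate 2.5186588828673493 0.13815555677760735
[[ 0.5989  0.0762  0.    ]
 [ 0.5691 -0.0349  0.    ]
 [ 0.6542  0.0199  0.033 ]
 [ 0.6062  0.1032  0.    ]] [0.7835 0.0686 0.04  ]
bottle [ 0.7009 -0.2086  0.105 ]
timer [ 0.4203 -0.0234  0.018 ]
tape [0.8232 0.0684 0.02  ]
[[544.7116 212.1141]
 [764.357  273.0877]
 [695.0046 534.9262]
 [468.9752 470.9558]
 [457.7679 306.4107]]
```

View pics/ov.png

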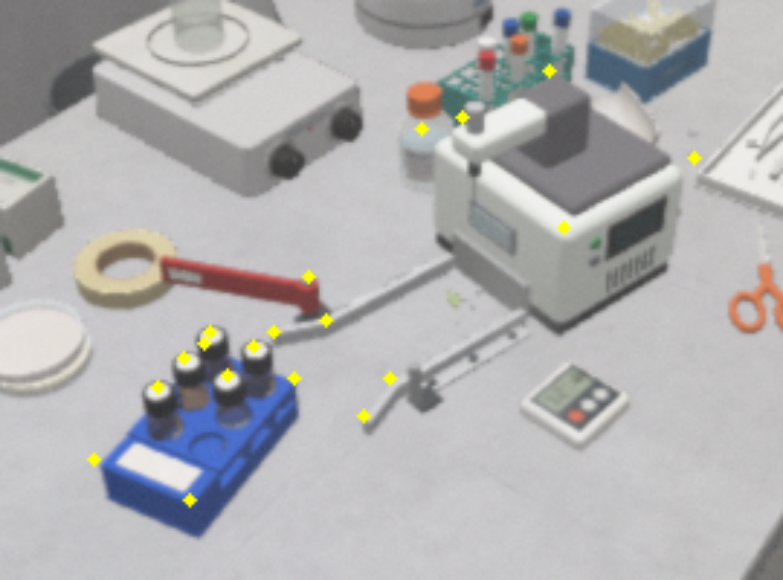

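The overlay is good to a few pixels. I'll refine the fit using both cameras and add a helper that gives goals in tool axes.

```bash
cat >> h.py <<'E'
from scipy.spatial.transform import Rotation as Ro
def goal(x,y,z,yaw):
    s=bot.get_state();R=Ro.from_quat(s["orientation"])
    G=Ro.from_euler("z",yaw)*Ro.from_euler("x",np.pi)
    print("t",round(s["t"],2),"d",np.round(R.inv().apply(np.array([x,y,z])-s["position"]),4),"rv",np.round((R.inv()*G).as_rotvec(),4))
def state():
    s=bot.get_state();R=Ro.from_quat(s["orientation"]).as_matrix()
    print("t",round(s["t"],2),"p",np.round(s["position"],4),"yaw",round(np.arctan2(R[1,0],R[0,0]),4),"F",np.round(s["force"],1),"w",round(s["gripper_width"],4))
def inv(p,X):
    c,s=np.cos(p[2]),np.sin(p[2]);d=np.array(X)[:2]-p[:2];return np.array([c*d[0]+s*d[1],-s*d[0]+c*d[1]])
E
python3 - <<'E'
from h import *
np.set_printoptions(precision=4,suppress=True)
ft=lambda a:np.array(a,float)/3.2+[140,125]
fs=lambda a:np.array(a,float)/2.9+[150,160]
def joint(A,a,B,b,p0):
    g=lambda p:np.r_[proj("top",T(p,A))-ft(a),proj("scene",T(p,B))-fs(b)]
    r=least_squares(lambda p:g(p).ravel(),p0,loss="soft_l1").x;return r,g(r)
D=[(-.143,.068,.052),(-.143,.045,.016),(-.183,.062,.016),(-.143,-.045,.016),(-.183,-.062,.016)]
H=[(0,.09,.13),(.152,.09,.13),(.152,-.09,.13),(0,-.09,.13)]
d,e=joint(D+H,[(344,213),(348,254),(299,220),(302,378),(247,385),(550,222),(755,275),(695,528),(480,472)],
 D[:4]+[D[4],(0,-.09,0),(.152,-.09,0)],[(318,282),(328,322),(275,333),(406,380),(370,425),(558,330),(674,268)],[.55,-.1,-1.83]);print("dock",d);print(e)
R=[(-.068,.042,.04),(.068,.042,.04),(-.068,-.042,.04),(.068,-.042,.04)]
V=[(.051,.019,.078),(.017,.019,.078),(-.017,.019,.078),(.051,-.019,.078),(.017,-.019,.078)]
r,e=joint(R+V,[(22,216),(206,191),(31,324),(220,303),(173,207),(126,216),(76,220),(180,262),(127,268)],
 [R[0],R[2],R[3]]+V,[(105,463),(199,497),(298,383),(211,333),(187,357),(159,387),(257,345),(229,376)],[.62,.18,-1.42]);print("rack",r);print(e)
print("rack in dock",inv(d,r),r[2]-d[2])
P=T(r,[(-.068-.031,0,0)])[0];print(P);goal(P[0],P[1],.30,r[2]+np.pi)
E
```

```text
dock [ 0.5512 -0.1022 -1.8159]
[[ 0.3041  1.8591]
 [-1.653   2.0034]
 [-0.5139  1.6814]
 [ 2.0245 -0.5523]
 [ 0.7086 -0.1356]
 [-1.6095 -3.141 ]
 [ 3.2609 -1.8046]
 [ 1.8054  1.2785]
 [-1.9651  0.0116]
 [-2.8078 -1.7487]
 [ 0.1143  0.1635]
 [ 0.9731 -0.0331]
 [-4.0747 -0.0154]
 [-0.7764 -3.3493]
 [ 0.0581  4.9751]
 [ 0.8695  0.791 ]]
rack [ 0.6225  0.1829 -1.4082]
[[-0.4256  0.146 ]
 [ 0.4847 -0.2673]
 [ 0.1052  1.5393]
 [ 0.1672 -0.4145]
 [ 0.6029  0.951 ]
 [ 0.1414  0.2784]
 [ 0.5757  1.1743]
 [ 0.253   0.0974]
 [ 1.5801  0.3975]
 [-2.5034 -0.8559]
 [-1.8583  1.1438]
 [-0.9985 -1.8975]
 [ 0.4174 -0.4463]
 [-0.2598  0.8391]
 [-0.0218  0.5511]
 [-1.0578  0.628 ]
 [-0.1022 -0.2445]]
rack in dock [-0.2939  0.    ] 0.407651763472785
[0.6065 0.2806 0.    ]
t 0.1 d [ 0.6653 -0.6376 -0.0433] rv [-0.0014 -0.0014 -1.3946]
```

The manual's scale: turns go in shares of 4 rad. Converting my numbers, -0.8 rad / 4 = -0.2.

```bash
echo '[[0.04, -0.04, -0.03, 0, 0, -0.025], [0.07, -0.066, -0.05, 0, 0, -0.05], [0.1, -0.095, -0.05, 0, 0, -0.075], [0.13, -0.123, -0.05, 0, 0, -0.1], [0.16, -0.15, -0.05, 0, 0, -0.125], [0.19, -0.18, -0.05, 0, 0, -0.15], [0.22, -0.21, -0.05, 0, 0, -0.175], [0.24, -0.23, -0.05, 0, 0, -0.2]]' > m.json && python3 jog.py m.json 0.05 20; python3 -c "
from h import *
goal(.6065,.2806,.3,-1.408+np.pi)"
```

```text
t: 0.77
position: [0.3371, -0.252, 0.3061]
orientation: [0.841, 0.541, 0.0, -0.0]
force: [1.0, -0.9, 0.4]
gripper_width: 0.0501
finger_force: 0.0
t 0.77 d [0.5964 0.0242 0.0063] rv [-1.000e-04 -3.000e-04 -5.905e-01]
```

Scaled: -0.59 rad / 4 = -0.1475.

```bash
echo '[[0.04, 0, 0, 0, 0, -0.025], [0.08, 0, 0, 0, 0, -0.05], [0.12, 0, 0, 0, 0, -0.075], [0.16, 0, 0, 0, 0, -0.1], [0.2, 0, 0, 0, 0, -0.125], [0.24, 0, 0, 0, 0, -0.1475], [0.28, 0.01, 0, 0, 0, -0.1475], [0.32, 0.02, 0, 0, 0, -0.1475]]' > m.json && python3 jog.py m.json; python3 -c "
from h import *
goal(.6065,.2806,.3,-1.408+np.pi)"
```

```text
t: 1.43
position: [0.4889, 0.0304, 0.3062]
orientation: [0.649, 0.761, -0.0, -0.0]
force: [1.0, -2.0, 0.2]
gripper_width: 0.0503
finger_force: 0.0
t 1.43 d [0.2284 0.1557 0.0061] rv [-0.0005  0.0001 -0.0037]
```

```bash
echo '[[0.228, 0.156, 0, 0, 0, 0], [0.228, 0.156, 0, 0, 0, 0], [0.228, 0.156, 0, 0, 0, 0], [0.228, 0.156, 0, 0, 0, 0], [0.228, 0.156, 0, 0, 0, 0], [0.228, 0.156, 0, 0, 0, 0], [0.228, 0.156, 0, 0, 0, 0], [0.228, 0.156, 0, 0, 0, 0]]' > m.json && python3 jog.py m.json ; python3 -c "
from h import *
goal(.6065,.2806,.045,-1.408+np.pi)"
```

```text
t: 2.1
position: [0.6089, 0.2833, 0.3045]
orientation: [0.647, 0.762, 0.001, -0.001]
force: [0.6, -0.5, 0.3]
gripper_width: 0.05
finger_force: 0.0
t 2.1 d [-0.0029 -0.0029  0.2595] rv [ 0.0004 -0.0024 -0.0004]
```

```bash
echo '[[-0.003, -0.003, 0.262, 0, 0, 0], [-0.003, -0.003, 0.262, 0, 0, 0], [-0.003, -0.003, 0.262, 0, 0, 0], [-0.003, -0.003, 0.262, 0, 0, 0], [-0.003, -0.003, 0.262, 0, 0, 0], [-0.003, -0.003, 0.262, 0, 0, 0], [-0.003, -0.003, 0.262, 0, 0, 0], [-0.003, -0.003, 0.262, 0, 0, 0]]' > m.json && python3 jog.py m.json ; python3 -c "
from h import *
state()
im,d=vision.capture('scene');cv2.imwrite('pics/s1.png',cv2.resize(im[200:360,150:350,::-1],None,fx=3,fy=3))"
```

```text
t: 2.77
position: [0.6011, 0.2725, 0.0398]
orientation: [0.649, 0.761, -0.005, -0.002]
force: [-1.3, -0.7, 0.3]
gripper_width: 0.0496
finger_force: 0.0
t 2.77 p [0.6011 0.2725 0.0398] yaw 1.7284 F [-1.3 -0.7  0.3] w 0.0496
```

View pics/s1.png

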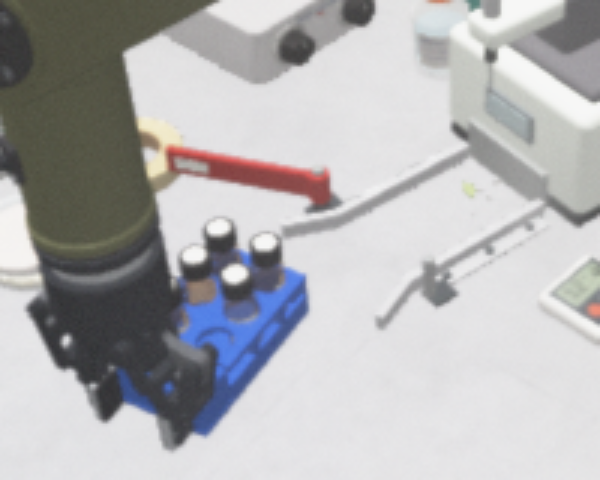

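The fingers are behind the rear face, one on each side, and the rack hasn't moved. Next I'll let the arm settle and plan the arc push.

```bash
echo '[[0, 0, 0, 0, 0, 0], [0, 0, 0, 0, 0, 0]]' > m.json && python3 jog.py m.json >/dev/null; cat >> h.py <<'E'
DK=np.array([.5512,-.1022,-1.8159]);OFF=.079;RZ=.042
def rackgoal(x,y,a,off=OFF,z=RZ):
    p=T(DK,[(x,y,0)])[0];th=DK[2]+a;q=T([p[0],p[1],th],[(-.068-off+.068,0,0)])[0]
    goal(q[0],q[1],z,th+np.pi)
E
python3 - <<'E'
from h import *
state()
rho=.11
x,y,a=-.294,0,.4077
rackgoal(x,y,a)
for k in range(8):
    n=a-.0505
    x+=rho*(np.sin(a)-np.sin(n));y+=rho*(np.cos(n)-np.cos(a));a=n
    print(round(x,4),round(y,4),round(a,3));rackgoal(x,y,a)
E
```

```text
t 2.98 p [0.6072 0.2753 0.0475] yaw 1.7287 F [-0.1  0.  -1.1] w 0.0497
t 2.98 d [-0.0146  0.0002  0.0055] rv [ 0.0058 -0.0012 -0.0047]
-0.2888 0.0021 0.357
t 2.98 d [-0.0202  0.0041  0.0055] rv [ 0.0057 -0.0013  0.0458]
-0.2836 0.0039 0.307
t 2.98 d [-0.026   0.0077  0.0055] rv [ 0.0057 -0.0015  0.0963]
-0.2783 0.0054 0.256
t 2.98 d [-0.032   0.011   0.0055] rv [ 0.0057 -0.0016  0.1468]
-0.2729 0.0067 0.206
t 2.98 d [-0.0382  0.014   0.0055] rv [ 0.0056 -0.0017  0.1973]
-0.2674 0.0077 0.155
t 2.98 d [-0.0445  0.0166  0.0056] rv [ 0.0056 -0.0019  0.2478]
-0.2619 0.0084 0.105
t 2.98 d [-0.0509  0.019   0.0056] rv [ 0.0055 -0.002   0.2983]
-0.2563 0.0089 0.054
t 2.98 d [-0.0574  0.021   0.0056] rv [ 0.0055 -0.0022  0.3488]
-0.2508 0.009 0.004
t 2.98 d [-0.0641  0.0227  0.0056] rv [ 0.0054 -0.0023  0.3993]
```

Scaled: 0.12 rad / 4 = 0.03.

```bash
echo '[[-0.005, 0, 0.003, 0.0013, 0, 0], [-0.01, 0, 0.005, 0.0013, 0, 0], [-0.0146, 0, 0.005, 0.0013, 0, 0], [-0.017, 0.002, 0.005, 0.0013, 0, 0.005], [-0.02, 0.004, 0.005, 0.0013, 0, 0.0113], [-0.023, 0.006, 0.005, 0.0013, 0, 0.0175], [-0.026, 0.0077, 0.005, 0.0013, 0, 0.024], [-0.029, 0.0095, 0.005, 0.0013, 0, 0.03]]' > m.json && python3 jog.py m.json; python3 -c "
from h import *
state();rackgoal(-.2783,.0054,.256);rackgoal(-.2674,.0077,.155);rackgoal(-.2508,.009,.004)"
```

```text
t: 3.65
position: [0.6195, 0.2475, 0.0397]
orientation: [0.694, 0.72, -0.001, -0.001]
force: [-0.4, 4.7, 3.1]
gripper_width: 0.0502
finger_force: 2.2
t 3.65 p [0.6195 0.2475 0.0397] yaw 1.6063 F [-0.4  4.7  3.1] w 0.0502
t 3.65 d [-0.0022  0.0035 -0.0023] rv [-0.0038 -0.0003  0.0246]
t 3.65 d [-0.0139  0.0107 -0.0024] rv [-3.800e-03 -1.000e-04  1.256e-01]
t 3.65 d [-0.0326  0.019  -0.0024] rv [-3.800e-03  1.000e-04  2.766e-01]
```

Scaled: 0.2766 rad / 4 = 0.0692.

```bash
echo '[[-0.003, 0.003, -0.002, 0, 0, 0.0075], [-0.007, 0.0065, -0.002, 0, 0, 0.0163], [-0.011, 0.009, -0.002, 0, 0, 0.025], [-0.015, 0.0113, -0.002, 0, 0, 0.0338], [-0.019, 0.0135, -0.002, 0, 0, 0.0425], [-0.0235, 0.0155, -0.002, 0, 0, 0.0513], [-0.028, 0.0175, -0.002, 0, 0, 0.06], [-0.0326, 0.019, -0.002, 0, 0, 0.0692]]' > m.json && python3 jog.py m.json; python3 -c "
from h import *
state();rackgoal(-.2508,.009,.004)
im,d=vision.capture('top');cv2.imwrite('pics/t2.png',cv2.resize(im[125:275,130:330,::-1],None,fx=4,fy=4,interpolation=2))"
```

```text
t: 4.32
position: [0.6393, 0.2147, 0.0408]
orientation: [0.787, 0.617, -0.002, -0.001]
force: [1.4, 2.7, 1.3]
gripper_width: 0.0499
finger_force: 1.4
t 4.32 p [0.6393 0.2147 0.0408] yaw 1.3289 F [1.4 2.7 1.3] w 0.0499
t 4.32 d [ 0.001   0.0001 -0.0012] rv [-0.0048  0.0023 -0.0008]
```

View pics/t2.png

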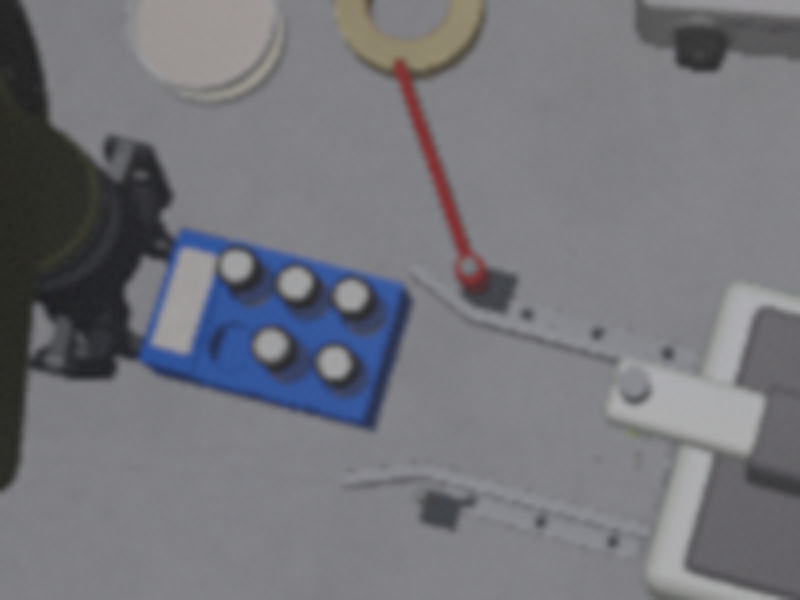

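The rack has turned parallel to the lane. Its front corners are at (408,287) and (373,422), so it sits a little towards the left (+y) side of the mouth. I'll measure that offset.

```bash
cat >> h.py <<'E'
RK=[(-.068,.042,.04),(.068,.042,.04),(-.068,-.042,.04),(.068,-.042,.04)]
VK=[(.051,.019,.078),(.017,.019,.078),(-.017,.019,.078),(.051,-.019,.078),(.017,-.019,.078)]
E
python3 - <<'E'
from h import *
f=lambda a:np.array(a,float)/4+[130,125]
r,e=fit(RK+VK,f([(183,231),(408,288),(146,356),(372,421),(353,296),(298,284),(238,266),(337,363),(274,346)]),[.63,.15,-1.8])
print(r,inv(DK,r),r[2]-DK[2]);print(np.round(e*4,1))
D=[(-.143,.045,.016),(-.183,.062,.016),(-.143,-.045,.016),(-.183,-.062,.016)]
print((proj("top",T(DK,D))-[130,125])*4)
s=bot.get_state();print(inv(DK,s["position"]))
E
```

```text
[ 0.62380246  0.13434041 -1.812218  ] [-0.24708822  0.01303437] 0.003681998827937072
[[ 0.7 -4.9]
 [-0.  -4.2]
 [-6.   6.3]
 [-5.   0.1]
 [ 3.   1.9]
 [-0.4 -1.1]
 [ 1.4  1.8]
 [-0.4 -0.9]
 [ 3.9  0.9]]
[[468.42808687 325.50160118]
 [411.73505079 281.71244172]
 [425.63531092 470.2778018 ]
 [351.62166984 480.69285859]]
[-0.32796709  0.00912544]
```

The rack is about 11–12 mm left of the lane axis and already square to it. I'll nudge it sideways with two fingers on its left side before going in.

```bash
echo '[[0.012, 0, 0, 0, 0, 0], [0.025, 0, 0, 0, 0, 0], [0.025, 0, -0.03, 0, 0, 0], [0.025, 0, -0.07, 0, 0, 0], [0.025, 0, -0.1, 0, 0, 0], [0.025, 0, -0.1, 0, 0, 0]]' > m.json && python3 jog.py m.json; cat >> h.py <<'E'
def dgoal(x,y,z,a):
    p=T(DK,[(x,y,0)])[0];goal(p[0],p[1],z,DK[2]+a)
E
python3 -c "
from h import *
print(bot.get_state()['q']);dgoal(-.247,.092,.14,np.pi/2);dgoal(-.247,.092,.14,-np.pi/2)"
```

```text
t: 4.87
position: [0.6497, 0.2425, 0.1484]
orientation: [0.786, 0.619, 0.004, 0.001]
force: [1.2, 0.5, 0.0]
gripper_width: 0.0497
finger_force: 0.0
[2.96037591e-01 5.50056653e-01 1.38006950e+00 6.54902328e-04
 1.20395815e+00 5.32829370e-01]
t 4.87 d [-0.112   0.0792  0.0084] rv [ 1.4000e-03 -8.3000e-03  1.5789e+00]
t 4.87 d [-0.112   0.0792  0.0084] rv [ 8.2000e-03  1.4000e-03 -1.5627e+00]
```

Scaled: -0.12 rad / 4 = -0.03.

```bash
echo '[[-0.02, 0.03, 0, 0, 0, -0.03], [-0.04, 0.06, 0, 0, 0, -0.06], [-0.07, 0.08, 0, 0, 0, -0.09], [-0.1, 0.08, 0, 0, 0, -0.12], [-0.112, 0.08, 0, 0, 0, -0.15], [-0.112, 0.08, 0, 0, 0, -0.18], [-0.112, 0.08, 0, 0, 0, -0.21], [-0.112, 0.08, 0, 0, 0, -0.24]]' > m.json && python3 jog.py m.json>/dev/null;echo '[[0, 0, 0, 0, 0, -0.03], [0, 0, 0, 0, 0, -0.06], [0, 0, 0, 0, 0, -0.09], [0, 0, 0, 0, 0, -0.12], [0, 0, 0, 0, 0, -0.15], [0, 0, 0, 0, 0, -0.15]]' > m.json && python3 jog.py m.json; python3 -c "
from h import *
state();dgoal(-.247,.083,.042,-np.pi/2);s=bot.get_state();print(inv(DK,s['position']))"
```

```text
t: 6.03
position: [0.6964, 0.1131, 0.1401]
orientation: [0.122, 0.992, -0.001, -0.003]
force: [0.3, -0.1, -0.9]
gripper_width: 0.05
finger_force: 0.0
t 6.03 p [0.6964 0.1131 0.1401] yaw 2.8964 F [ 0.3 -0.1 -0.9] w 0.05
t 6.03 d [0.005  0.0032 0.0981] rv [-0.0025 -0.006  -0.0001]
[-0.24407647  0.0885921 ]
```

```bash
echo '[[0.003, -0.001, 0.04, 0, 0, 0], [0.003, -0.001, 0.075, 0, 0, 0], [0.003, -0.001, 0.098, 0, 0, 0], [0.003, -0.001, 0.098, 0, 0, 0], [0.003, -0.001, 0.098, 0, 0, 0]]' > m.json && python3 jog.py m.json; python3 -c "
from h import *
state();dgoal(-.249,.055,.042,-np.pi/2);s=bot.get_state();print(inv(DK,s['position']))"
```

```text
t: 6.45
position: [0.6916, 0.1122, 0.041]
orientation: [0.125, 0.992, -0.001, -0.005]
force: [1.1, -0.1, 0.6]
gripper_width: 0.0502
finger_force: 0.0
t 6.45 p [0.6916 0.1122 0.041 ] yaw 2.8907 F [ 1.1 -0.1  0.6] w 0.0502
t 6.45 d [ 0.0292  0.0068 -0.0007] rv [-0.0034 -0.009  -0.0058]
[-0.24207592  0.08415677]
```

Scaled: 0.1 rad / 4 = 0.025.

```bash
echo '[[0.008, 0.004, 0, 0, 0, 0], [0.014, 0.005, 0, 0, 0, 0], [0.018, 0.005, 0, 0, 0, 0], [0.021, 0.005, 0, 0, 0, 0], [0.024, 0.005, 0, 0, 0, 0], [0.027, 0.005, 0, 0, 0, 0], [0.029, 0.005, 0, 0, 0, 0], [0.029, 0.005, 0, 0, 0, 0]]' > m.json && python3 jog.py m.json; python3 -c "
from h import *
state();s=bot.get_state();print(inv(DK,s['position']))"; echo '[[-0.01, 0, 0, 0, 0, 0], [-0.025, 0, 0, 0, 0, 0], [-0.025, 0, -0.04, 0, 0, 0], [-0.025, 0, -0.08, 0, 0, 0], [-0.025, 0, -0.1, 0, 0, 0], [-0.025, 0, -0.1, 0, 0, 0.025]]' > m.json && python3 jog.py m.json; python3 -c "
from h import *
dgoal(-.247-.115,.003,.14,np.pi)
im,d=vision.capture('top');cv2.imwrite('pics/t3.png',cv2.resize(im[125:275,130:330,::-1],None,fx=4,fy=4,interpolation=2))"
```

```text
t: 7.12
position: [0.6678, 0.1238, 0.0446]
orientation: [0.124, 0.992, -0.0, -0.0]
force: [3.5, -0.0, 4.1]
gripper_width: 0.0502
finger_force: 2.1
t 7.12 p [0.6678 0.1238 0.0446] yaw 2.892 F [ 3.5 -0.   4.1] w 0.0502
[-0.24757897  0.0582932 ]
t: 7.62
position: [0.6938, 0.1179, 0.1481]
orientation: [0.174, 0.985, 0.0, 0.001]
force: [0.5, 0.4, -0.1]
gripper_width: 0.0498
finger_force: 0.0
t 7.62 d [0.0935 0.1047 0.0081] rv [2.1000e-03 2.0000e-04 1.4655e+00]
```

View pics/t3.png

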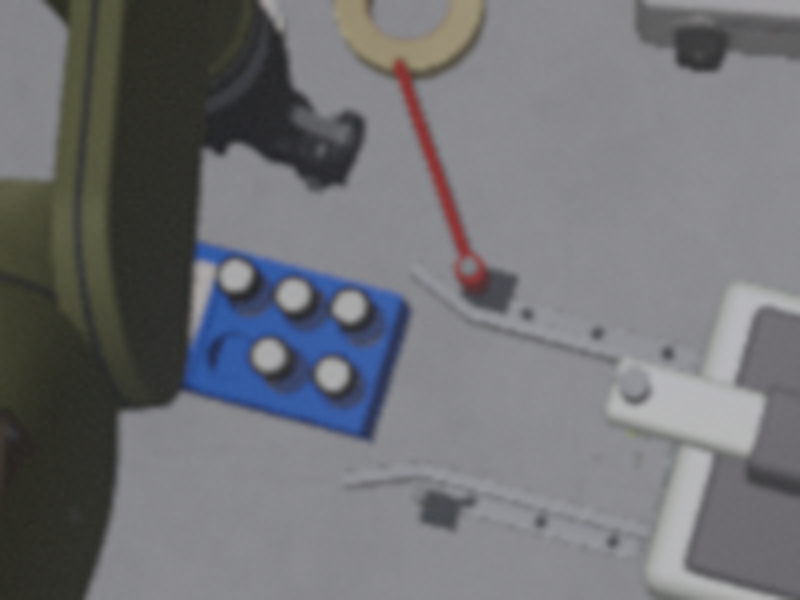

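Scaled: 0.96 rad / 4 = 0.24.

```bash
python3 - <<'E'
from h import *
f=lambda a:np.array(a,float)/4+[130,125]
r,e=fit(VK+[RK[1],RK[3]],f([(351,307),(295,296),(237,277),(333,376),(269,356),(407,300),(367,432)]),[.63,.15,-1.8])
print(r,inv(DK,r),r[2]-DK[2]);print(np.round(e*4,1))
E
echo '[[0, 0.03, 0, 0, 0, 0.03], [0, 0.06, 0, 0, 0, 0.06], [0, 0.09, 0, 0, 0, 0.09], [0.02, 0.105, 0, 0, 0, 0.12], [0.05, 0.105, 0, 0, 0, 0.15], [0.08, 0.105, 0, 0, 0, 0.18], [0.0935, 0.105, 0, 0, 0, 0.21], [0.0935, 0.105, 0, 0, 0, 0.24]]' > m.json && python3 jog.py m.json >/dev/null;echo '[[0, 0, 0, 0, 0, 0.03], [0, 0, 0, 0, 0, 0.06], [0, 0, 0, 0, 0, 0.09], [0, 0, 0, 0, 0, 0.12], [0, 0, 0, 0, 0, 0.125], [0, 0, 0, 0, 0, 0.125]]' > m.json && python3 jog.py m.json; python3 -c "
from h import *
state();dgoal(-.362,.007,.042,np.pi);s=bot.get_state();print(inv(DK,s['position']))"
```

```text
[ 0.6177526   0.13576944 -1.83063954] [-0.24700649  0.00681856] -0.014739541769903886
[[ 2.1  3.1]
 [-0.1 -2. ]
 [-0.1  0.9]
 [-0.6 -1.8]
 [ 4.9  1.9]
 [-1.3 -3.8]
 [-4.9  1.1]]
t: 8.83
position: [0.6378, 0.2479, 0.1415]
orientation: [0.785, 0.619, -0.004, -0.002]
force: [0.7, 0.4, 0.1]
gripper_width: 0.0501
finger_force: 0.0
t 8.83 p [0.6378 0.2479 0.1415] yaw 1.3351 F [0.7 0.4 0.1] w 0.0501
t 8.83 d [0.0016 0.0088 0.0994] rv [-0.0083  0.0036  0.0094]
[-0.36063731 -0.00095295]
```

Scaled: 0.01 rad / 4 = 0.0025.

```bash
echo '[[0, 0.008, 0.04, 0, 0, 0.0025], [0, 0.008, 0.08, 0, 0, 0.0025], [0, 0.008, 0.099, 0, 0, 0.0025], [0, 0.008, 0.099, 0, 0, 0.0025], [0, 0.008, 0.099, 0, 0, 0.0025], [0, 0.008, 0.099, 0, 0, 0.0025]]' > m.json && python3 jog.py m.json; python3 -c "
from h import *
state();dgoal(-.330,.007,.042,np.pi);dgoal(-.285,.001,.042,np.pi);dgoal(-.149,.001,.042,np.pi);s=bot.get_state();print(inv(DK,s['position']))"
```

```text
t: 9.33
position: [0.6472, 0.2467, 0.0451]
orientation: [0.789, 0.615, -0.001, -0.001]
force: [0.1, -0.4, 0.8]
gripper_width: 0.0498
finger_force: 0.0
t 9.33 p [0.6472 0.2467 0.0451] yaw 1.3237 F [ 0.1 -0.4  0.8] w 0.0498
t 9.33 d [-0.0317 -0.0014  0.0032] rv [-0.0035  0.0008 -0.002 ]
t 9.33 d [-0.0768 -0.0073  0.0032] rv [-0.0035  0.0008 -0.002 ]
t 9.33 d [-0.2128 -0.007   0.0033] rv [-0.0035  0.0008 -0.002 ]
[-0.36174526  0.00844411]
```

```bash
echo '[[-0.015, -0.001, 0.003, 0, 0, 0], [-0.028, -0.001, 0.003, 0, 0, 0], [-0.034, -0.001, 0.003, 0, 0, 0], [-0.039, -0.0015, 0.003, 0, 0, 0], [-0.044, -0.0025, 0.003, 0, 0, 0], [-0.049, -0.0035, 0.003, 0, 0, 0], [-0.054, -0.0045, 0.003, 0, 0, 0], [-0.059, -0.0055, 0.003, 0, 0, 0]]' > m.json && python3 jog.py m.json;echo '[[-0.005, -0.001, 0, 0, 0, 0], [-0.01, -0.002, 0, 0, 0, 0], [-0.015, -0.003, 0, 0, 0, 0], [-0.019, -0.003, 0, 0, 0, 0]]' > m.json && python3 jog.py m.json; python3 -c "
from h import *
s=bot.get_state();print(inv(DK,s['position']));dgoal(-.149,.001,.042,np.pi)
im,d=vision.capture('top');cv2.imwrite('pics/t4.png',cv2.resize(im[125:275,130:330,::-1],None,fx=4,fy=4,interpolation=2))"
```

```text
t: 10.0
position: [0.6273, 0.1909, 0.0422]
orientation: [0.789, 0.614, -0.001, -0.001]
force: [1.3, 3.2, 2.7]
gripper_width: 0.0498
finger_force: 2.0
t: 10.33
position: [0.6197, 0.1734, 0.0418]
orientation: [0.789, 0.614, -0.001, -0.001]
force: [2.7, 4.5, 4.5]
gripper_width: 0.0502
finger_force: 2.9
[-0.28397624 -0.00042605]
t 10.33 d [-0.135   0.0018 -0.0002] rv [-0.0026 -0.0001 -0.0029]
```

View pics/t4.png

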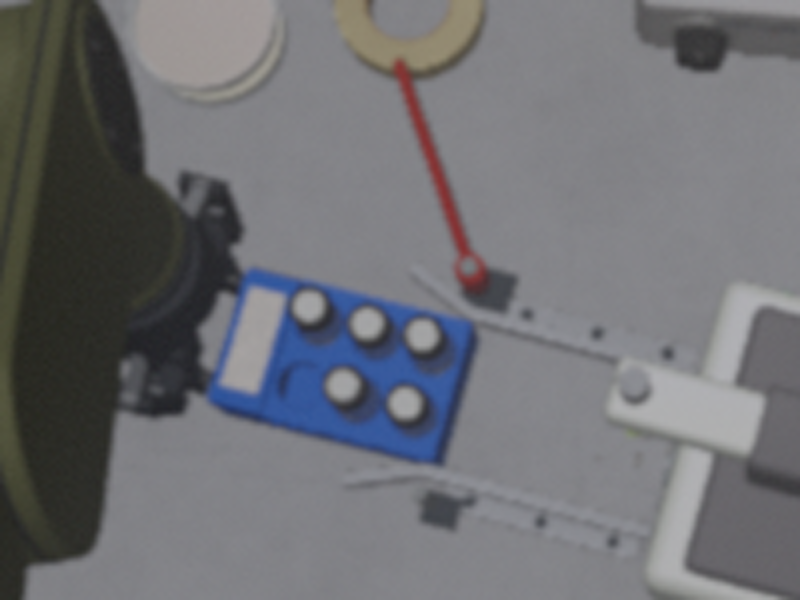

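The rack's front is centred in the lane neck, so I'll keep pushing straight.

Scaled: 0.02 rad / 4 = 0.005.

```bash
echo '[[-0.005, 0, 0, 0, 0, 0.0013], [-0.01, 0, 0, 0, 0, 0.0025], [-0.016, 0, 0, 0, 0, 0.0038], [-0.022, 0, 0, 0, 0, 0.005], [-0.028, 0, 0, 0, 0, 0.005], [-0.034, 0, 0, 0, 0, 0.005], [-0.04, 0, 0, 0, 0, 0.005], [-0.046, 0, 0, 0, 0, 0.005]]' > m.json && python3 jog.py m.json; python3 -c "
from h import *
s=bot.get_state();print(inv(DK,s['position']));dgoal(-.149,.001,.042,np.pi)"
```

```text
t: 11.05
position: [0.6086, 0.1284, 0.0416]
orientation: [0.795, 0.606, -0.001, -0.001]
force: [4.6, 4.7, 1.6]
gripper_width: 0.0499
finger_force: 2.7
[-0.23759548 -0.00027542]
t 11.05 d [-0.0885  0.0033 -0.0004] rv [-0.0024  0.0004 -0.0232]
```

Scaled: -0.02 rad / 4 = -0.005.

```bash
echo '[[-0.006, 0, 0, 0, 0, -0.0025], [-0.012, 0, 0, 0, 0, -0.005], [-0.018, 0, 0, 0, 0, -0.005], [-0.024, 0, 0, 0, 0, -0.005], [-0.03, 0, 0, 0, 0, -0.005], [-0.036, 0, 0, 0, 0, -0.005], [-0.042, 0, 0, 0, 0, -0.005], [-0.048, 0.001, 0, 0, 0, -0.005]]' > m.json && python3 jog.py m.json; python3 -c "
from h import *
s=bot.get_state();print(inv(DK,s['position']));dgoal(-.149,.001,.042,np.pi)"
```

```text
t: 11.72
position: [0.5963, 0.0817, 0.0415]
orientation: [0.789, 0.614, -0.001, -0.001]
force: [2.4, 4.5, 2.8]
gripper_width: 0.0501
finger_force: 2.6
[-0.18936387 -0.0008356 ]
t 11.72 d [-0.0404  0.002  -0.0004] rv [-0.0034  0.0008 -0.0037]
```

```bash
echo '[[-0.006, 0, 0, 0, 0, 0], [-0.012, 0, 0, 0, 0, 0], [-0.018, 0, 0, 0, 0, 0], [-0.023, 0.001, 0, 0, 0, 0], [-0.027, 0.001, 0, 0, 0, 0], [-0.031, 0.001, 0, 0, 0, 0], [-0.034, 0.001, 0, 0, 0, 0], [-0.036, 0.001, 0, 0, 0, 0]]' > m.json && python3 jog.py m.json; echo '[[-0.002, 0, 0, 0, 0, 0], [-0.003, 0, 0, 0, 0, 0]]' > m.json && python3 jog.py m.json; python3 -c "
from h import *
s=bot.get_state();print(inv(DK,s['position']));dgoal(-.149,.001,.042,np.pi)"
```

```text
t: 12.38
position: [0.5873, 0.0463, 0.0413]
orientation: [0.789, 0.614, -0.002, -0.002]
force: [1.6, 4.7, 2.4]
gripper_width: 0.0502
finger_force: 2.1
t: 12.55
position: [0.5872, 0.0448, 0.0414]
orientation: [0.79, 0.613, -0.001, -0.002]
force: [3.7, 10.4, 0.2]
gripper_width: 0.0497
finger_force: 5.5
[-0.15131549 -0.00072987]
t 12.55 d [-0.0023  0.0017 -0.0006] rv [-0.0048 -0.0008 -0.0052]
```

Force is now rising at the expected position. A little more push to seat it.

```bash
echo '[[-0.001, 0, 0, 0, 0, 0], [-0.002, 0, 0, 0, 0, 0], [-0.002, 0, 0, 0, 0, 0], [-0.002, 0, 0, 0, 0, 0]]' > m.json && python3 jog.py m.json; python3 -c "
from h import *
s=bot.get_state();print(inv(DK,s['position']))
im,d=vision.capture('top');cv2.imwrite('pics/t5.png',cv2.resize(im[150:290,160:350,::-1],None,fx=4,fy=4,interpolation=2))"
```

```text
t: 12.88
position: [0.5877, 0.0445, 0.0415]
orientation: [0.79, 0.613, 0.0, -0.002]
force: [3.7, 12.9, -0.4]
gripper_width: 0.0504
finger_force: 6.9
[-0.15115517 -0.00023519]
```

View pics/t5.png

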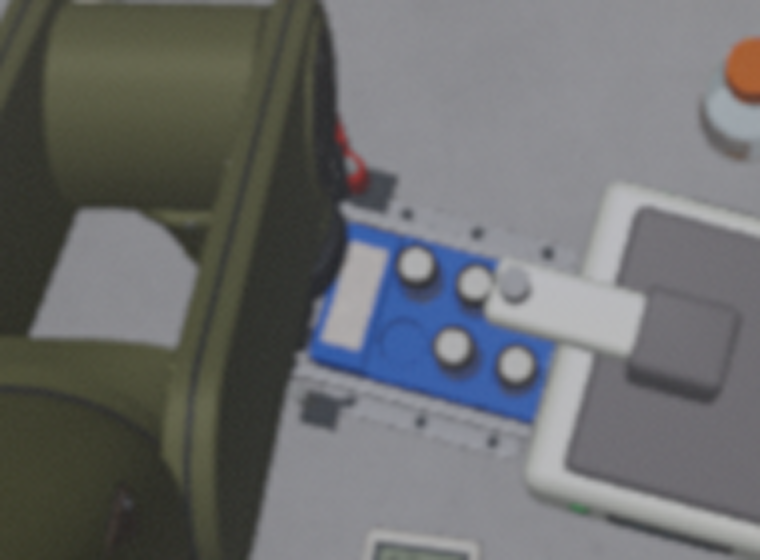

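```bash
echo '[[-0.002, 0, 0, 0, 0, 0], [-0.003, 0, 0, 0, 0, 0], [-0.003, 0, 0, 0, 0, 0]]' > m.json && python3 jog.py m.json; python3 -c "
from h import *
f=lambda a:np.array(a,float)/4+[160,150]
r,e=fit(VK[2:]+VK[1:2]+RK[:1]+RK[2:3],f([(416,265),(516,366),(453,347),(475,285),(348,221),(312,359)]),[.57,-.03,-1.8])
print(inv(DK,r),r[2]-DK[2],np.round(e*4,1).tolist());s=bot.get_state();print(inv(DK,s['position']))"
echo '[[0.01, 0, 0, 0, 0, 0], [0.03, 0, 0, 0, 0, 0], [0.07, 0, 0, 0, 0, 0], [0.08, 0, -0.04, 0, 0, 0], [0.08, 0, -0.08, 0, 0, 0], [0.08, 0, -0.08, 0, 0, 0]]' > m.json && python3 jog.py m.json 0
```

```text
t: 13.18
position: [0.588, 0.0442, 0.0417]
orientation: [0.791, 0.612, 0.002, -0.003]
force: [6.3, 22.7, -2.0]
gripper_width: 0.0501
finger_force: 11.5
[-0.07103626  0.0007001 ] -0.0064612252292113315 [[0.2, 2.6], [-0.7, -1.8], [3.2, 1.3], [-0.1, -1.6], [1.1, -0.1], [-4.6, -0.3]]
[-0.15091167  0.00019552]
t: 13.68
position: [0.6094, 0.1171, 0.127]
orientation: [0.789, 0.615, 0.001, 0.002]
force: [1.6, 0.1, 1.6]
gripper_width: 0.0001
finger_force: 0.0
```

The rack is home at 22 N with no further motion, at dock y +0.7 mm and yaw -0.006. Next is the gate: go behind its outer side and sweep it round.

```bash
cat >> h.py <<'E'
def gg(a,r=.09,z=.052,cl=0):
    n=np.array([np.cos(a),-np.sin(a)]);u=np.array([-np.sin(a),-np.cos(a)])
    h=.011*abs(n[0])+.0145*abs(n[1])
    q=np.array([-.143,.068])+r*u-n*(.004+h+cl);print(round(a,2),np.round(q,3),end=" ");dgoal(q[0],q[1],z,np.pi)
E
python3 -c "
from h import *
s=bot.get_state();print(inv(DK,s['position']))
gg(2.52,cl=.022,z=.127)"
```

```text
[-0.22692428  0.00326938]
2.52 [-0.16   0.166] t 13.68 d [-0.0666  0.1632  0.0007] rv [ 0.0039  0.0004 -0.001 ]
```

```bash
echo '[[-0.015, 0.035, 0, 0, 0, 0], [-0.03, 0.07, 0, 0, 0, 0], [-0.045, 0.105, 0, 0, 0, 0], [-0.06, 0.14, 0, 0, 0, 0], [-0.067, 0.163, 0, 0, 0, 0], [-0.067, 0.163, 0.03, 0, 0, 0], [-0.067, 0.163, 0.06, 0, 0, 0], [-0.067, 0.163, 0.075, 0, 0, 0]]' > m.json && python3 jog.py m.json; echo '[[0, 0, 0, 0, 0, 0], [0, 0, 0, 0, 0, 0]]' > m.json && python3 jog.py m.json; python3 -c "
from h import *
state()
for a in (2.52,2.3,2.1,1.9,1.7,1.5,1.3,1.1,.9): gg(a)
im,d=vision.capture('top');cv2.imwrite('pics/t6.png',cv2.resize(im[125:275,160:360,::-1],None,fx=4,fy=4,interpolation=2))"
```

```text
t: 14.35
position: [0.7436, 0.0093, 0.0409]
orientation: [0.79, 0.614, -0.006, -0.003]
force: [-0.4, 0.2, -1.3]
gripper_width: 0.0002
finger_force: 0.0
t: 14.52
position: [0.7448, 0.0105, 0.0435]
orientation: [0.789, 0.614, -0.005, -0.003]
force: [0.2, 0.2, 0.1]
gripper_width: -0.0004
finger_force: 0.0
t 14.52 p [0.7448 0.0105 0.0435] yaw 1.322 F [0.2 0.2 0.1] w -0.0004
2.52 [-0.178  0.154] t 14.52 d [ 0.0217 -0.007  -0.0085] rv [-0.01    0.0039 -0.0037]
2.3 [-0.195  0.144] t 14.52 d [ 0.039  -0.0162 -0.0085] rv [-0.01    0.0039 -0.0037]
2.1 [-0.21   0.132] t 14.52 d [ 0.0531 -0.0283 -0.0084] rv [-0.01    0.0039 -0.0037]
1.9 [-0.221  0.117] t 14.52 d [ 0.0648 -0.0436 -0.0083] rv [-0.01    0.0039 -0.0037]
1.7 [-0.23   0.099] t 14.52 d [ 0.0732 -0.0616 -0.0081] rv [-0.01    0.0039 -0.0037]
1.5 [-0.234  0.081] t 14.52 d [ 0.0775 -0.08   -0.008 ] rv [-0.01    0.0039 -0.0037]
1.3 [-0.235  0.064] t 14.52 d [ 0.0787 -0.0968 -0.0078] rv [-0.01    0.0039 -0.0037]
1.1 [-0.233  0.047] t 14.52 d [ 0.0764 -0.1141 -0.0076] rv [-0.01    0.0039 -0.0037]
0.9 [-0.227  0.029] t 14.52 d [ 0.0705 -0.1314 -0.0074] rv [-0.01    0.0039 -0.0037]
```

View pics/t6.png

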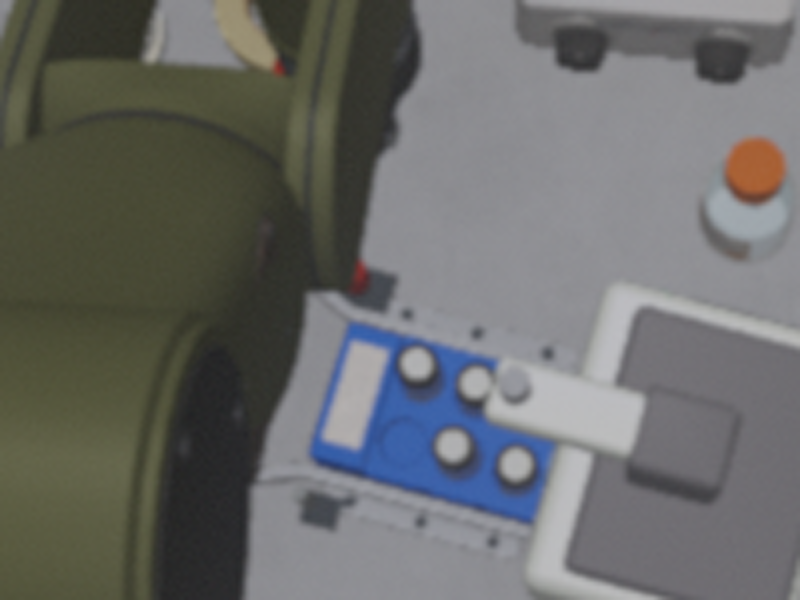

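The rack stays home, and the gate end at (280,68) hasn't moved. I'll sweep the gate now.

```bash
echo '[[0.012, -0.004, -0.008, 0, 0, 0], [0.022, -0.007, -0.008, 0, 0, 0], [0.031, -0.011, -0.008, 0, 0, 0], [0.039, -0.016, -0.008, 0, 0, 0], [0.046, -0.022, -0.008, 0, 0, 0], [0.053, -0.028, -0.008, 0, 0, 0], [0.059, -0.036, -0.008, 0, 0, 0], [0.065, -0.0436, -0.008, 0, 0, 0]]' > m.json && python3 jog.py m.json; python3 -c "
from h import *
s=bot.get_state();print(s['force'],inv(DK,s['position']))
for a in (1.9,1.7,1.5,1.3,1.1,.9): gg(a)"
```

```text
t: 15.23
position: [0.7198, 0.0861, 0.0537]
orientation: [0.789, 0.614, -0.002, -0.001]
force: [-0.1, 0.0, 0.4]
gripper_width: 0.0005
finger_force: 0.2
[-0.10582897  0.03931056  0.38298787] [-0.22357417  0.11785676]
1.9 [-0.221  0.117] t 15.23 d [-0.0023 -0.0006  0.0017] rv [-0.0053  0.002  -0.003 ]
1.7 [-0.23   0.099] t 15.23 d [ 0.0061 -0.0186  0.0018] rv [-0.0053  0.002  -0.003 ]
1.5 [-0.234  0.081] t 15.23 d [ 0.0105 -0.0371  0.0019] rv [-0.0053  0.002  -0.003 ]
1.3 [-0.235  0.064] t 15.23 d [ 0.0116 -0.0538  0.002 ] rv [-0.0053  0.002  -0.003 ]
1.1 [-0.233  0.047] t 15.23 d [ 0.0094 -0.0712  0.0021] rv [-0.0053  0.002  -0.003 ]
0.9 [-0.227  0.029] t 15.23 d [ 0.0035 -0.0884  0.0022] rv [-0.0053  0.002  -0.003 ]
```

```bash
echo '[[0.003, -0.009, 0, 0, 0, 0], [0.006, -0.0186, 0, 0, 0, 0], [0.009, -0.028, 0, 0, 0, 0], [0.0105, -0.037, 0, 0, 0, 0], [0.011, -0.0455, 0, 0, 0, 0], [0.0116, -0.054, 0, 0, 0, 0], [0.011, -0.0625, 0, 0, 0, 0], [0.0094, -0.071, 0, 0, 0, 0]]' > m.json && python3 jog.py m.json; python3 -c "
from h import *
s=bot.get_state();print(s['force'],inv(DK,s['position']))
for a in (1.1,.9,.7,.5,.3,.1,0): gg(a)
im,d=vision.capture('scene');cv2.imwrite('pics/s7.png',cv2.resize(im[170:350,160:400,::-1],None,fx=3,fy=3))"
```

```text
t: 15.9
position: [0.6536, 0.1118, 0.0543]
orientation: [0.789, 0.614, -0.002, -0.001]
force: [-0.3, -0.3, -0.2]
gripper_width: 0.0001
finger_force: 0.2
[-0.27868836 -0.33933322 -0.23163548] [-0.23246679  0.04742857]
1.1 [-0.233  0.047] t 15.9 d [ 0.0007 -0.0007  0.0023] rv [-0.0043  0.0015 -0.0035]
0.9 [-0.227  0.029] t 15.9 d [-0.0052 -0.018   0.0024] rv [-0.0043  0.0015 -0.0035]
0.7 [-0.218  0.013] t 15.9 d [-0.015  -0.0342  0.0025] rv [-0.0043  0.0015 -0.0035]
0.5 [-0.204 -0.001] t 15.9 d [-0.0284 -0.0484  0.0026] rv [-0.0043  0.0015 -0.0035]
0.3 [-0.188 -0.012] t 15.9 d [-0.0451 -0.0597  0.0027] rv [-0.0043  0.0015 -0.0035]
0.1 [-0.168 -0.02 ] t 15.9 d [-0.0644 -0.0671  0.0027] rv [-0.0043  0.0015 -0.0035]
0 [-0.158 -0.022] t 15.9 d [-0.0747 -0.0692  0.0027] rv [-0.0043  0.0015 -0.0035]
```

View pics/s7.png

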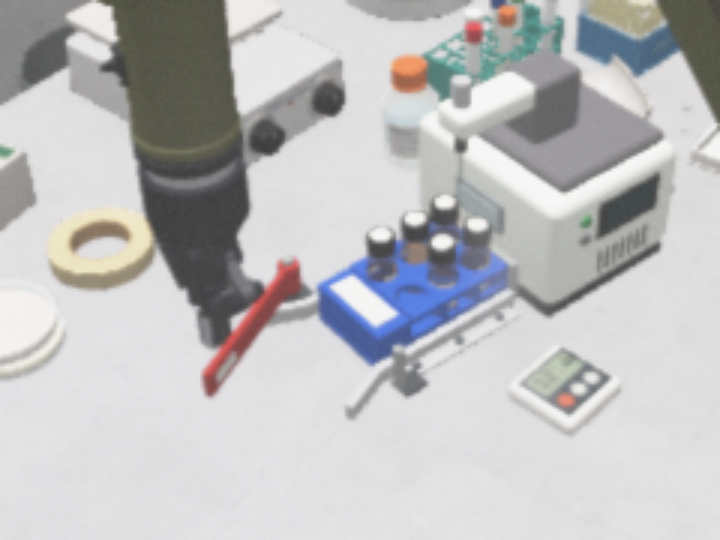

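The gate is swinging ahead of the fingers, with its end at (210,385), and the rack is home with all its vials upright. I'll continue the arc to shut.

```bash
echo '[[-0.002, -0.009, 0, 0, 0, 0], [-0.005, -0.018, 0, 0, 0, 0], [-0.01, -0.026, 0, 0, 0, 0], [-0.015, -0.034, 0, 0, 0, 0], [-0.0215, -0.0415, 0, 0, 0, 0], [-0.0284, -0.0484, 0, 0, 0, 0], [-0.0365, -0.0545, 0, 0, 0, 0], [-0.045, -0.06, 0, 0, 0, 0]]' > m.json && python3 jog.py m.json; echo '[[-0.007, -0.003, 0, 0, 0, 0], [-0.013, -0.006, 0, 0, 0, 0], [-0.018, -0.008, 0, 0, 0, 0], [-0.022, -0.009, 0, 0, 0, 0], [-0.025, -0.009, 0, 0, 0, 0], [-0.028, -0.009, 0, 0, 0, 0]]' > m.json && python3 jog.py m.json; python3 -c "
from h import *
s=bot.get_state();print(s['force'],inv(DK,s['position']));gg(0)"
```

```text
t: 16.62
position: [0.5841, 0.0822, 0.0546]
orientation: [0.789, 0.614, -0.002, -0.001]
force: [1.3, 0.0, 0.1]
gripper_width: -0.0001
finger_force: 0.2
t: 17.12
position: [0.5699, 0.06, 0.0547]
orientation: [0.79, 0.613, -0.0, -0.003]
force: [0.9, 17.0, -1.3]
gripper_width: 0.0001
finger_force: 8.6
[ 0.94152339 16.95859409 -1.27876732] [-0.16191487 -0.02125874]
0 [-0.158 -0.022] t 17.12 d [-0.0039 -0.0007  0.0027] rv [-0.0051 -0.0033 -0.0064]
```

```bash
echo '[[0.01, 0, 0, 0, 0, 0], [0.03, 0, 0, 0, 0, 0], [0.06, 0, 0, 0, 0, 0], [0.09, 0, -0.03, 0, 0, 0], [0.12, 0, -0.07, 0, 0, 0], [0.14, 0, -0.1, 0, 0, 0], [0.14, 0, -0.13, 0, 0, 0], [0.14, 0, -0.13, 0, 0, 0]]' > m.json && python3 jog.py m.json; echo '[[0, 0.04, 0, 0, 0, 0], [0, 0.08, 0, 0, 0, 0], [0, 0.1, 0, 0, 0, 0], [0, 0.1, 0, 0, 0, 0], [0, 0.1, 0, 0, 0, 0]]' > m.json && python3 jog.py m.json; python3 -c "
from h import *
im,d=vision.capture('top');a=cv2.resize(im[150:290,180:330,::-1],None,fx=4,fy=4,interpolation=2)
im,d=vision.capture('scene');b=cv2.resize(im[200:310,250:300+40,::-1],None,fx=4,fy=4,interpolation=2)
cv2.imwrite('pics/t8.png',np.hstack([a,cv2.copyMakeBorder(b,0,560-440,0,0,0)]))
for z in(.046,):
  print('shut line top px',((proj('top',T(DK,[(-.143,.068,.052),(-.143,-.068,.046)]))-[180,150])*4).round(0).tolist())"
```

```text
t: 17.78
position: [0.6096, 0.197, 0.192]
orientation: [0.788, 0.615, 0.004, 0.002]
force: [0.6, -0.5, 0.8]
gripper_width: -0.0001
finger_force: 0.0
t: 18.2
position: [0.7022, 0.1684, 0.1828]
orientation: [0.79, 0.614, -0.003, -0.001]
force: [-0.7, -0.3, -0.3]
gripper_width: -0.0002
finger_force: 0.0
shut line top px [[271.0, 174.0], [206.0, 401.0]]
```

View pics/t8.png

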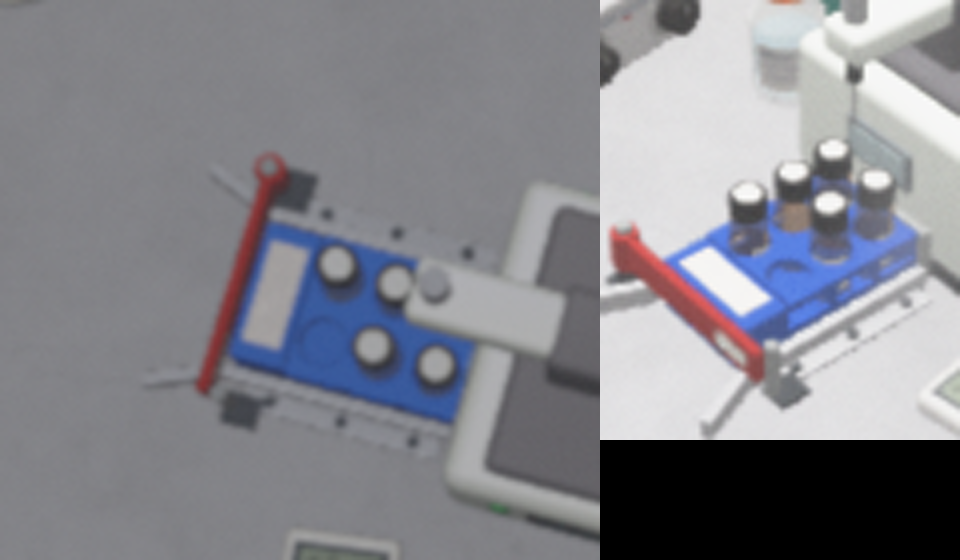

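The gate runs from (270,165) to (204,390), within 0.01 rad of the predicted shut line. The rack is home, the vials are upright, and the arm is clear of everything.

```bash
python3 -c "
from bench import bot, vision
print(bot.hand_in())"
```

```text
the job is handed in; nothing more can be done
None
```

The rack is home against the stop with all five vials upright, the red gate is shut to within about 0.01 rad as measured in the image, and I handed the job in at about 18 s; no verdict was returned.

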